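# Rock the plug-in heater module out of its dock and park it

## Task

Free the plug-in heater module from its dock by pushing its upright handle gently to one side and then the other, so that first one end and then the other climbs a step at a time until both ends are loose; do not drag it straight up while it is still caught, and never lean it more than about nine degrees while its contacts are still in the dock, or they bend. Then lift it straight out by the handle, set it upright and centred across the two rails of the parking stand, lengthwise with them, and let go. Leave the tip box, the jar and the well plates where they are.

Things in the scene. Friction and masses are not known exactly. Their poses are not given: they have to be found in the camera images.
- module: White plug-in heater module, box 70 (x) x 120 (y) x 45 high mm, aluminium top, 0.5 kg. Origin: centre of the box's underside, z up. Two brass blades (19 mm long, 16 mm in x, 10 in y) hang below at y = +46 and -46 mm, a black guide block (17 x 30 x 18 mm) between them. Starts fully home in the dock, axes as the dock's, underside on its top.
- end_a (a point): On the module's underside above its +y blade (x 0, y +46, z 0 mm). Height above the dock's origin: 32 mm fully home. Raised by a little over 8 mm the end clicks past a catch and, released, settles 6.5 mm up; raised a little over 16 mm in all it passes the second catch, settles 14.5 mm up and is loose. It does not drop back.
- end_b (a point): The same above the -y blade (x 0, y -46, z 0 mm), with the same two steps. One step leans the module 4 to 6 degrees; two steps of one end alone would lean it too far, so the ends take turns. With both ends loose it lifts off freely.
- handle_top (a point): Centre of the top face of the module's black upright handle, which stands in the middle of the box: 22 (x) x 26 (y) mm thick, 62 mm tall, top 107 mm above the underside. Pushed near its top towards the dock's +y (10 to 25 N), it pivots the module about its +y end and raises the -y end; and the other way round.
- dock: Fixed dock holding the module: dark steel plate 120 (x) x 170 (y) x 10 mm with a grey socket whose top is 32 mm above the work surface. Origin: centre of the plate's underside; the module rocks along its y. Spring catches inside hold both blades: pulled straight up, both ends' catches must give at once.
- stand: Fixed parking stand: aluminium plate 110 (x) x 160 (y) x 6 mm with two parallel grey rails along y, 12 mm wide, 140 long, inner faces 20 mm either side of the middle, tops 34 mm above the work surface. Origin: centre of the plate's underside. The module's underside rests on both rails, blades hanging between them, either way round.
- tip_box: Bystander: closed grey and white pipette tip box 85 x 122 x 52 mm. Origin: centre of its underside.
- jar: Bystander: closed jar, 70 mm across, 75 mm tall. Origin: centre of its underside.
- plates: Bystander: a stack of two white well plates, 86 x 128 x 30 mm together. Origin: centre of its underside.
Not all that is in view belongs to the job. What is shaped like the stand but pink is not meant.

How it is judged:
By the outcome, as a careful person would: the job done as asked, in the order asked, and still so for the second after the job is handed in, with the robot touching nothing.
It also fails if it takes over 72 s, if anything falls off the work surface, if the arm or the gripper's body presses on something with over 40 N, if the wrist force passes 120 N, or if a joint passes its speed limit or range.

## Robot

A 6-joint arm with a two-finger parallel gripper is mounted at the origin on the work surface. World frame = base frame: x ahead of the robot, y to its left, z up, the work surface at z = 0. Lengths are in m, angles in degrees, forces in N, time in s.
With the tool pointing down it reaches from about 0.25 to 0.725 m from the base axis. Payload 9.7 kg.
Tool frame: the origin (TCP) lies midway between the tips of the shut fingers; the grasp point (between the pads) lies 19 mm behind it; z points along the fingers, y is the direction in which the jaws open and shut (so a half turn about z gives the same grasp; the last joint's range is limited). The gripper opens to 85 mm and grips with 20 to 120 N. Pads are 22 mm wide; open, the fingers measure 114 mm over their backs; the gripper's body (76 mm by 85 mm) begins 54 mm behind the grasp point. The pads swing forward as they close: fully open they stand 13 mm farther back than shut.
Start: joints at [72.422, 4.979, 10.078, 95.1, 0, 90], TCP at [0.166, 0.524, 0.231] pointing down, gripper open.
Joint ranges: [-179.16, 179.16], [-48.56, 103.87], [-65.8, 70.77], [-126.05, 130.52], [-82.76, 87.17], [-180, 180]. Speed limits (degrees/s): [127.2, 127.2, 147.25, 180, 180, 180].

## Interface

Orientations are given as [roll, pitch, yaw] about the fixed x, y, z axes, in that order (R = Rz(yaw) Ry(pitch) Rx(roll)).
In Python, from workcell import get_obs, camera, get_calibration, job_done gives the robot as it stands.
- The arm moves only by the tool play_rows, never from a script. Its argument "commands" is text: rows parted by semicolons, each of 5 numbers parted by spaces: the opening, from 0 (shut) to 1 (fully open), then the shift along the world's x, y, z in mm, then the turn about the world's z in degrees. A call has 1 to 10 rows; each row is the pose to reach, as a shift and turn from the pose commanded when the call began; what a row does not reach only later rows make up. A row lasts 1/12 s, in which the tool goes at most 41.7 mm and 7.16 degrees, less where a joint would pass 70% of its speed; a pose out of reach is approached as far as the arm can. A call with a gripper value outside its range is refused whole. The fingers move at their own pace and stop on an object; "force" is the grip in N (left out, the last holds). Time passes only in rows, so rows that repeat a pose let the fingers close. It gives the time, the measured TCP pose, the force and the opening at its end, in the units of the state.
- get_obs(): the state, without advancing time (a new reading comes with each control period).
- camera(name): name is "side" or "top"; returns the picture (420x560x3 uint8, red, green, blue); there is no depth.
- get_calibration(name): a dict with "fx", "fy", "cx", "cy" (pixels), "k1" (the pictures are not rectified: a ray, as slopes to the right and down, at radius r is drawn at 1 + k1 r^2 times it, then the intrinsics apply), "eye" and "attitude" of the camera in the world. Camera axes: x right, y down, z forward; pixel columns grow to the right and rows downward; lengths in m; the calibration is good to about 2 mm. A picture is of the moment at which its call begins. get_calibration takes no time and is no camera call.
- job_done(): hands the job in, once; it reports no verdict.
The state is a dict: "time": time; "q": joint angles; "qd": joint speeds; "joint_efforts": joint torques, N m; "ee_pos": TCP position; "tcp_rot": TCP orientation; "wrist_force": force on the tool from outside, world axes, zero at the start; "torque": the same for the moment, N m; "opening": finger opening in m.
Only numpy, scipy, OpenCV 4.12 (cv2) and the standard library are available. Lean on these libraries where they do the work, as an engineer would, in place of code of your own. Each camera call takes 0.05 s, during which the arm holds its last target.

## Working session

There is one attempt and no reset: what is moved stays moved. The work goes in short steps, Python scripts to look and compute and a tool call to move; the robot and the scene stay as the last step left them, time stands still between calls to the robot, and variables do not carry over. Pictures are saved under pics/ and viewed, and the job is handed in when it is done.

Besides the shell and the picture viewer there is one more tool, called after "Request:" as name(argument=value, ...) on one line, values as JSON. play_rows: Moves the arm, as the interface text tells. Its arguments: {"type":"object","properties":{"commands":{"type":"string"},"force":{"type":"number"}},"required":["commands"]}

```bash
mkdir -p pics; ls
python3 - <<'E'
from workcell import *
import cv2
for n in("side","top"):
    cv2.imwrite(f"pics/{n}0.png",camera(n)[:,:,::-1]); print(n,get_calibration(n))
print(get_obs())
E
```

```text
pics
side {'fx': 509.2239965411744, 'fy': 509.2239965411744, 'cx': 279.7712015578494, 'cy': 201.21666419177052, 'k1': -0.07439813515577966, 'eye': array([ 0.34339769, -1.22611605,  0.81433608]), 'attitude': array([-119.58514453,   -1.43829951,   -9.12567647])}
top {'fx': 450.57440825932593, 'fy': 450.57440825932593, 'cx': 272.78947376314534, 'cy': 209.6361752060323, 'k1': -0.005694430365398364, 'eye': array([ 0.41210671, -0.00264261,  1.22313521]), 'attitude': array([-172.12152349,    0.66791681,  -90.34434569])}
{'time': 0.1, 'q': array([ 7.24236456e+01,  5.00894986e+00,  1.00399345e+01,  9.50996883e+01,
       -1.97917240e-04,  9.00015462e+01]), 'qd': array([-0.05896108, -0.06141072,  0.17945011, -0.03453213,  0.02751943,
       -0.00873319]), 'joint_efforts': array([ 1.88488528e-03, -5.21564126e+01,  4.65652263e+01,  1.60403992e-02,
        6.21638463e-06,  1.20882189e-05]), 'ee_pos': array([0.16602768, 0.52413272, 0.23065278]), 'tcp_rot': array([-1.79931296e+02,  1.99771179e-04,  1.62422100e+02]), 'wrist_force': array([ 0.07807549,  0.11708625, -0.12126564]), 'torque': array([ 0.01475348, -0.01294611,  0.01277629]), 'opening': 0.08539976936098771}
```

View pics/side0.png

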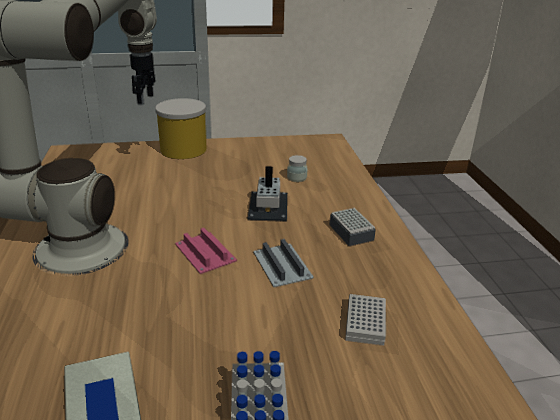

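View pics/top0.png

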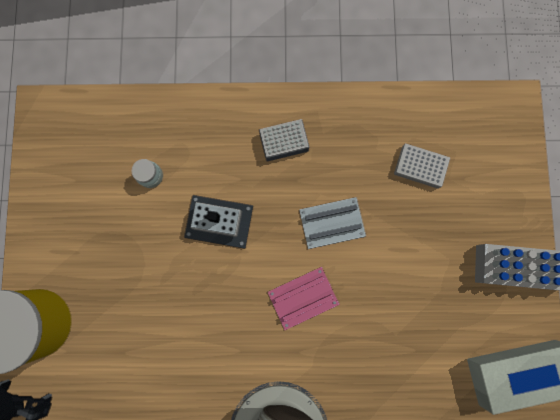

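The top view shows the module and dock at about (218,220). There are two stand shapes: grey aluminium at (332,223) and pink at (303,298). The grey one fits the description. The jar is at (147,173), the tip box at (284,140) or (423,166), and the plates are the other of those two. Next I'll check enlarged crops.

```bash
cat > h.py <<'E'
import numpy as np, cv2
from scipy.spatial.transform import Rotation as R
from workcell import *
def ray(n,u,v):
    c=get_calibration(n); K=np.array([[c['fx'],0,c['cx']],[0,c['fy'],c['cy']],[0,0,1]])
    p=cv2.undistortPoints(np.array([[[u,v]]],float),K,np.array([c['k1'],0,0,0,0.]))[0,0]
    return c['eye'],R.from_euler('xyz',c['attitude'],degrees=True).apply([p[0],p[1],1])
def plane(n,u,v,z):
    e,d=ray(n,u,v); return e+d*(z-e[2])/d[2]
def proj(n,P):
    c=get_calibration(n); K=np.array([[c['fx'],0,c['cx']],[0,c['fy'],c['cy']],[0,0,1]])
    q=R.from_euler('xyz',c['attitude'],degrees=True).inv().apply(np.atleast_2d(P)-c['eye'])
    q=q/q[:,2:]
    return cv2.projectPoints(q,np.zeros(3),np.zeros(3),K,np.array([c['k1'],0,0,0,0.]))[0][:,0]
def tri(u1,v1,u2,v2):
    a,d=ray('top',u1,v1);b,e=ray('side',u2,v2)
    s=np.linalg.lstsq(np.c_[d,-e],b-a,rcond=None)[0]
    p,q=a+d*s[0],b+e*s[1]; return (p+q)/2,np.linalg.norm(p-q)
E
python3 - <<'E'
from h import *
for u,v in((218,222),(332,223)): print(plane('top',u,v,.01))
t=cv2.imread('pics/top0.png');s=cv2.imread('pics/side0.png')
f=lambda i,x,y,w,h,k:cv2.resize(i[y:y+h,x:x+w],None,fx=k,fy=k,interpolation=cv2.INTER_CUBIC)
cv2.imwrite('pics/t1.png',f(t,180,185,80,70,8)) 
cv2.imwrite('pics/t2.png',f(t,290,190,80,70,8))
cv2.imwrite('pics/s1.png',np.hstack([f(s,240,155,60,75,6),f(s,245,230,75,75,6)[:450]])[:600,:800])
E
```

```text
[0.54735421 0.15929376 0.01      ]
[ 0.54238228 -0.14935816  0.01      ]
```

View pics/t1.png

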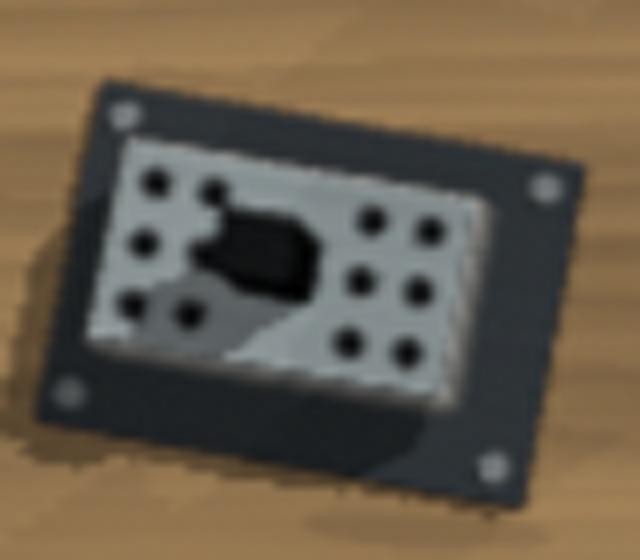

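View pics/t2.png

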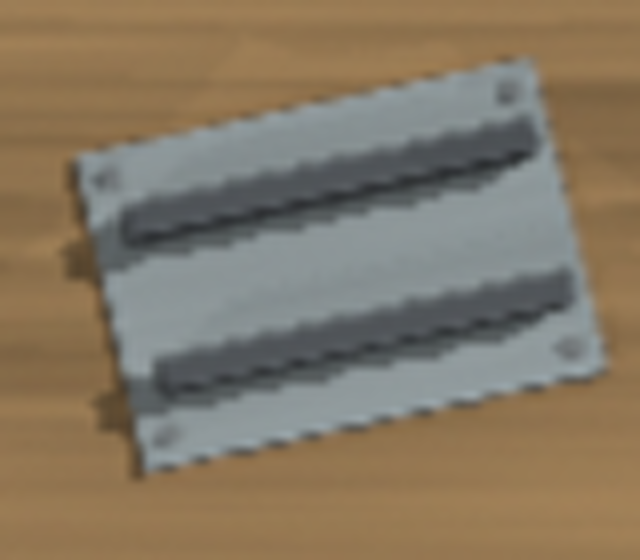

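View pics/s1.png

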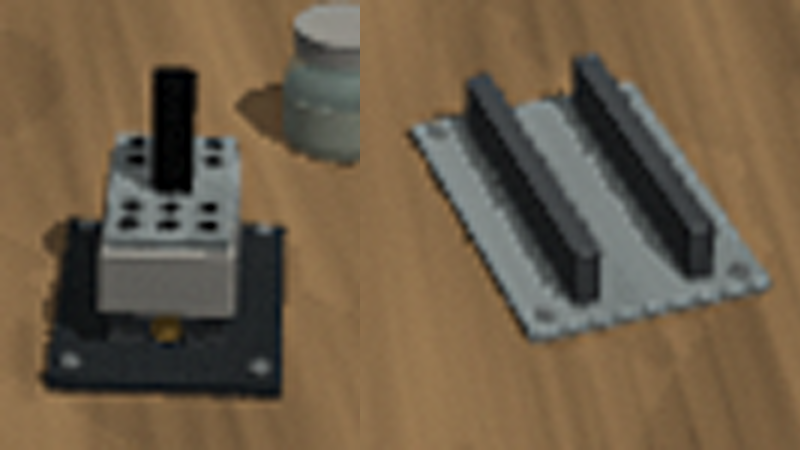

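The crops confirm the grey stand, with aluminium plate and dark grey rails. The module sits home in the dock, and its black handle shows in both views. I'll get the poses from the plate screws (centre and axis).

```bash
python3 - <<'E'
from h import *
def f(name,L,off,k,z):
    P=np.array([plane(name,(u+.5)/k-.5+off[0],(v+.5)/k-.5+off[1],z) for u,v in L]); c=P.mean(0)
    d=P[0]-P[1]+P[3]-P[2]; e=P[0]-P[3]+P[1]-P[2]
    print(name,c.round(4),'yaw from y',np.degrees(np.arctan2(-d[0],d[1])).round(2),'from x',np.degrees(np.arctan2(e[1],e[0])).round(2),np.linalg.norm(d)/2,np.linalg.norm(e)/2)
f('top',[(125,116),(546,188),(494,467),(69,394)],(180,185),8,.010)
f('top',[(107,180),(508,93),(570,348),(167,435)],(290,190),8,.006)
# module top corners z=.077
f('top',[(125,137),(490,200),(448,405),(88,342)],(180,185),8,.077)
# stand plate corners from side: back-left, front-left? order: +y,+x..; 
f('side',[(630-360,85),(770-360,283),(532-360,328),(412-360,130)],(245,230),6,.006)
# handle top in side: crop box x152..197,y68..75
print(tri(212.5,217.5,268.5,167.5))
E
python3 - <<'E'
import cv2
t=cv2.imread('pics/top0.png');cv2.imwrite('pics/t3.png',cv2.convertScaleAbs(cv2.resize(t[205:230,195:230],None,fx=20,fy=20,interpolation=cv2.INTER_CUBIC),alpha=2.5))
t=cv2.imread('pics/side0.png');cv2.imwrite('pics/s3.png',cv2.convertScaleAbs(cv2.resize(t[155:195,250:290],None,fx=15,fy=15,interpolation=cv2.INTER_CUBIC),alpha=2.5))
E
```

```text
top [0.5504 0.1591 0.01  ] yaw from y -10.16 from x -10.35 0.14623942087706876 0.09646588948765965
top [ 0.5442 -0.1494  0.006 ] yaw from y 11.83 from x 12.04 0.13981261756456087 0.0890449821594536
top [0.5493 0.1569 0.077 ] yaw from y -10.3 from x -10.23 0.1185888691463828 0.06716766974085887
side [ 0.5424 -0.1525  0.006 ] yaw from y 12.41 from x 10.89 0.15484830885413392 0.10717660067196545
(array([0.54594656, 0.15547744, 0.13860257]), np.float64(0.003672939738564609))
```

View pics/t3.png

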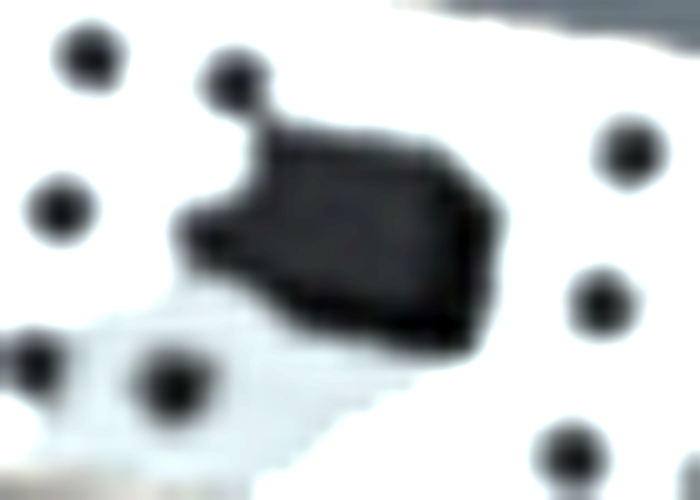

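View pics/s3.png

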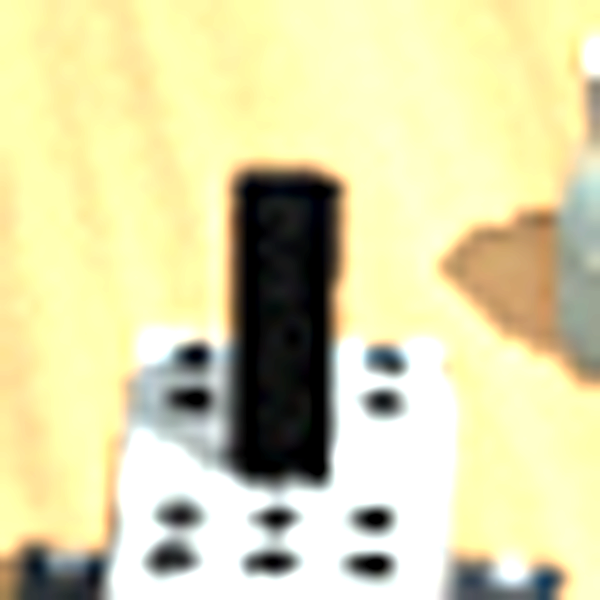

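Run:
```python
from h import *
print(plane('top',212.3,216.0,.139))
u,v=250+289/15-.5,155+183/15-.5
print(u,v,plane('side',u,v,.139),tri(212.3,216,u,v))
```

```text
[0.5477293  0.15609579 0.139     ]
268.76666666666665 166.7 [0.5492919  0.16034198 0.139     ] (array([0.54802971, 0.15572777, 0.14121037]), np.float64(0.001150039496749089))
```

Request:
play_rows(commands="1 383 -367 0 7.3;1 383 -367 0 7.3;1 383 -367 0 7.3;1 383 -367 0 7.3;1 383 -367 0 7.3;1 383 -367 0 7.3;1 383 -367 0 7.3;1 383 -367 0 7.3;1 383 -367 0 7.3;1 383 -367 0 7.3")

```text
time: 0.93
ee_pos: [0.4662, 0.236, 0.2311]
tcp_rot: [-180.0, -0.0, 169.7]
wrist_force: [0.2, 0.8, 0.1]
opening: 0.0852
```

Request:
play_rows(commands="1 41 -39 0 0;1 65 -63 0 0;0.7 79 -76 0 0;0.7 82.5 -79 0 0;0.7 82.5 -79 0 0;0.7 82.5 -79 0 0")

```text
time: 1.43
ee_pos: [0.5473, 0.1589, 0.2309]
tcp_rot: [-180.0, -0.1, 169.7]
wrist_force: [-0.1, 0.7, 0.1]
opening: 0.0599
```

Run:
```python
from h import *
o=get_obs();print({k:o[k] for k in('time','q','ee_pos','tcp_rot','wrist_force','opening')})
t=camera('top');s=camera('side')
cv2.imwrite('pics/s4.png',cv2.resize(s[120:220,220:320][:,:,::-1],None,fx=6,fy=6,interpolation=cv2.INTER_CUBIC))
```

```text
{'time': 1.4333, 'q': array([1.61832433e+01, 7.81590266e+00, 1.31270945e+01, 9.53740374e+01,
       1.48187522e-02, 2.64928272e+01]), 'ee_pos': array([0.54728746, 0.1589049 , 0.23086537]), 'tcp_rot': array([-1.79985228e+02, -6.28565874e-02,  1.69690400e+02]), 'wrist_force': array([-0.11090394,  0.70304379,  0.11406246]), 'opening': 0.05993646401964502}
```

View pics/s4.png

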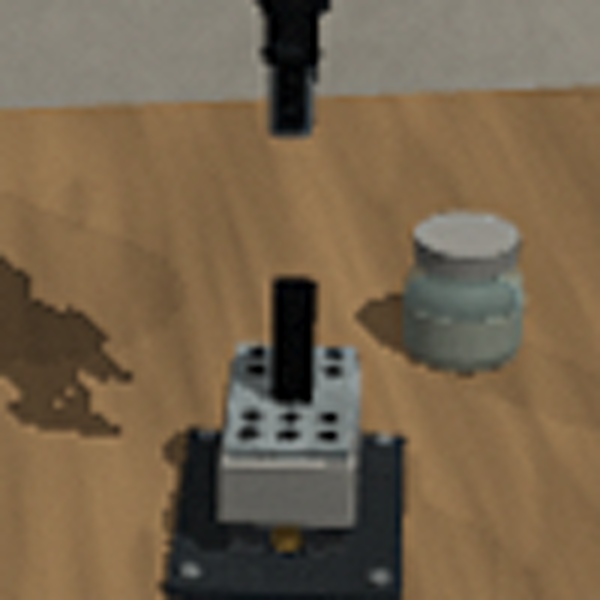

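The side view shows the fingers at column 291 of the crop, above the handle at 293, so they line up. Going down around the handle.

Request:
play_rows(commands="0.7 0 0 -30 0;0.7 0 0 -60 0;0.7 0 0 -85 0;0.7 0 0 -105 0;0.7 0 0 -118 0;0.7 0 0 -118 0;0.7 0 0 -118 0;0.7 0 0 -118 0")

```text
time: 2.2
ee_pos: [0.5481, 0.1594, 0.115]
tcp_rot: [179.9, 0.1, 169.8]
wrist_force: [0.9, 0.4, 0.2]
opening: 0.0599
```

```bash
cat > snap.py <<'E'
from h import *
import sys
n=sys.argv[1]
o=get_obs();print({k:o[k].round(4) if k!='time' else o[k] for k in('time','ee_pos','tcp_rot','wrist_force','torque')},o['opening'])
t=camera('top');s=camera('side')
a=cv2.resize(s[140:220,230:310][:,:,::-1],None,fx=5,fy=5,interpolation=cv2.INTER_CUBIC)
b=cv2.resize(t[180:260,180:260][:,:,::-1],None,fx=5,fy=5,interpolation=cv2.INTER_CUBIC)
cv2.imwrite(f'pics/{n}.png',cv2.convertScaleAbs(np.hstack([a,b]),alpha=1.4))
E
python3 snap.py p1
```

```text
{'time': 2.2, 'ee_pos': array([0.5481, 0.1594, 0.115 ]), 'tcp_rot': array([1.799443e+02, 1.131000e-01, 1.697591e+02]), 'wrist_force': array([0.9035, 0.4175, 0.1777]), 'torque': array([ 0.0184,  0.0432, -0.012 ])} 0.05992282882823393
```

View pics/p1.png

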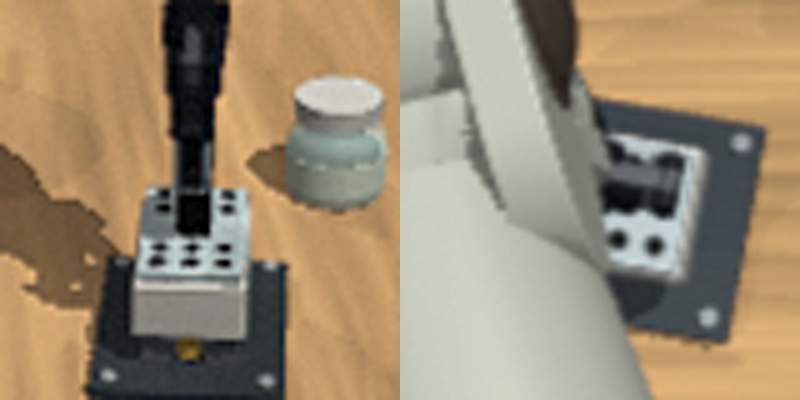

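Request:
play_rows(commands="0.7 0.9 4.9 0 0;0.7 1.8 9.8 0 0;0.7 2.3 12.8 0 0;0.7 2.3 12.8 0 0;0.7 2.3 12.8 0 0")

```text
time: 2.72
ee_pos: [0.55, 0.1719, 0.1132]
tcp_rot: [-180.0, -0.0, 169.8]
wrist_force: [-0.1, -0.2, 1.1]
opening: 0.06
```

Request:
play_rows(commands="0.7 0.2 1 0 0;0.7 0.4 2 0 0;0.7 0.4 2 0 0;0.7 0.4 2 0 0")

```text
time: 3.05
ee_pos: [0.5503, 0.1736, 0.1133]
tcp_rot: [-180.0, -0.0, 169.7]
wrist_force: [-0.4, -0.0, -0.1]
opening: 0.0597
```

Request:
play_rows(commands="0.7 0.2 1 0 0;0.7 0.4 2 0 0;0.7 0.4 2 0 0")

```text
time: 3.3
ee_pos: [0.5508, 0.1757, 0.1133]
tcp_rot: [180.0, 0.0, 169.7]
wrist_force: [-0.0, -0.1, 0.4]
opening: 0.0599
```

Request:
play_rows(commands="0.7 0.2 1 0 0;0.7 0.4 2 0 0;0.7 0.4 2 0 0")

```text
time: 3.55
ee_pos: [0.5511, 0.1773, 0.1133]
tcp_rot: [-179.9, 0.0, 169.7]
wrist_force: [-0.3, -3.7, 1.4]
opening: 0.06
```

Request:
play_rows(commands="0.7 0.2 1 0 0;0.7 0.35 2 0 0;0.7 0.35 2 0 0")

```text
time: 3.8
ee_pos: [0.5515, 0.1796, 0.1133]
tcp_rot: [-180.0, 0.0, 169.7]
wrist_force: [-0.8, -3.0, 1.5]
opening: 0.0595
```

Request:
play_rows(commands="0.7 0.2 1 0 0;0.7 0.35 2 0 0;0.7 0.35 2 0 0")

```text
time: 4.05
ee_pos: [0.5517, 0.1803, 0.1134]
tcp_rot: [-179.8, 0.0, 169.7]
wrist_force: [-1.7, -10.4, 3.4]
opening: 0.06
```

Request:
play_rows(commands="0.7 0.2 1 0 0;0.7 0.2 1 0 0;0.7 0.2 1 0 0")

```text
time: 4.3
ee_pos: [0.5518, 0.1807, 0.1136]
tcp_rot: [-179.8, 0.0, 169.6]
wrist_force: [-2.9, -12.8, 5.2]
opening: 0.0597
```

Request:
play_rows(commands="0.7 0.2 1 0 0;0.7 0.2 1 0 0;0.7 0.2 1 0 0")

```text
time: 4.55
ee_pos: [0.552, 0.1814, 0.1139]
tcp_rot: [-179.8, 0.0, 169.6]
wrist_force: [-4.3, -15.4, 6.4]
opening: 0.0598
```

Request:
play_rows(commands="0.7 0.2 1 0 0;0.7 0.2 1 0 0;0.7 0.2 1 0 0")

```text
time: 4.8
ee_pos: [0.5526, 0.184, 0.1138]
tcp_rot: [-180.0, 0.0, 169.7]
wrist_force: [-0.5, -5.6, 4.8]
opening: 0.0598
```

```bash
python3 snap.py p2
```

```text
{'time': 4.8, 'ee_pos': array([0.5526, 0.184 , 0.1138]), 'tcp_rot': array([-1.799568e+02,  4.830000e-02,  1.696848e+02]), 'wrist_force': array([-0.4797, -5.5855,  4.7705]), 'torque': array([-1.3664,  0.2312,  0.0253])} 0.059777822662282896
```

View pics/p2.png

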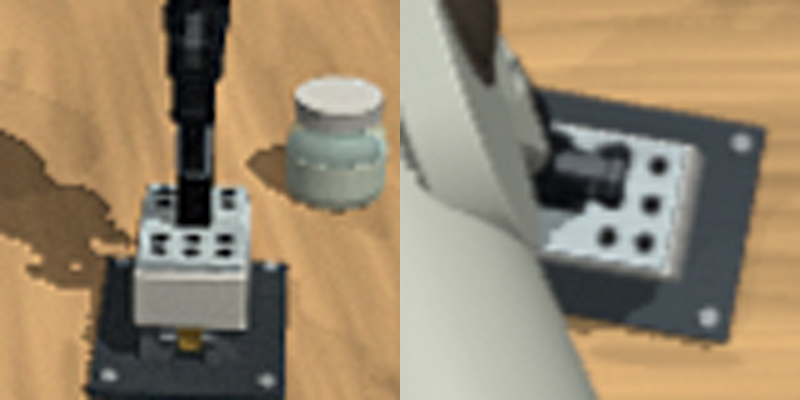

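Request:
play_rows(commands="0.7 0.15 0.8 0 0;0.7 0.3 1.5 0 0;0.7 0.3 1.5 0 0")

```text
time: 5.15
ee_pos: [0.553, 0.1858, 0.1139]
tcp_rot: [-180.0, 0.1, 169.7]
wrist_force: [-2.2, -5.5, 5.6]
opening: 0.0595
```

```bash
python3 snap.py p3
```

```text
{'time': 5.15, 'ee_pos': array([0.553 , 0.1858, 0.1139]), 'tcp_rot': array([-1.799686e+02,  5.690000e-02,  1.697066e+02]), 'wrist_force': array([-2.2404, -5.5089,  5.617 ]), 'torque': array([-1.2432,  0.2469, -0.0077])} 0.059522475022330074
```

View pics/p3.png

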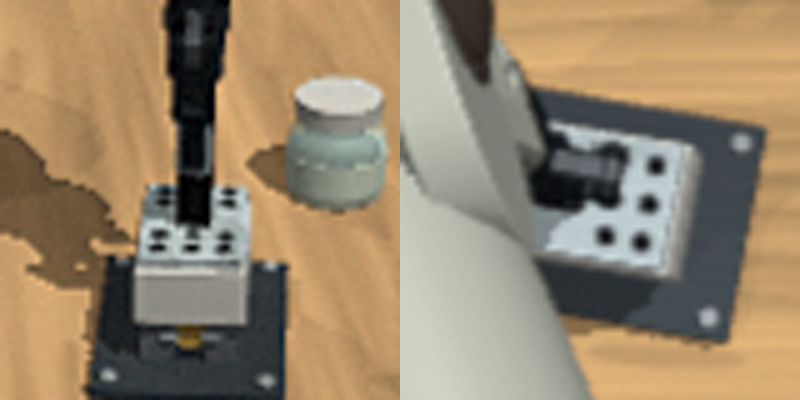

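Request:
play_rows(commands="0.7 -0.5 -3 0 0;0.7 -1 -6 0 0;0.7 -1.8 -10 0 0;0.7 -3 -16 0 0;0.7 -3 -16 0 0;0.7 -3 -16 0 0")

```text
time: 5.75
ee_pos: [0.5497, 0.1699, 0.1134]
tcp_rot: [180.0, 0.0, 169.7]
wrist_force: [-0.3, 0.7, -0.8]
opening: 0.0597
```

```bash
python3 snap.py p4
```

```text
{'time': 5.75, 'ee_pos': array([0.5497, 0.1699, 0.1134]), 'tcp_rot': array([1.799770e+02, 5.100000e-03, 1.696959e+02]), 'wrist_force': array([-0.3031,  0.7172, -0.8453]), 'torque': array([ 0.0035,  0.0001, -0.0031])} 0.05972137247293579
```

View pics/p4.png

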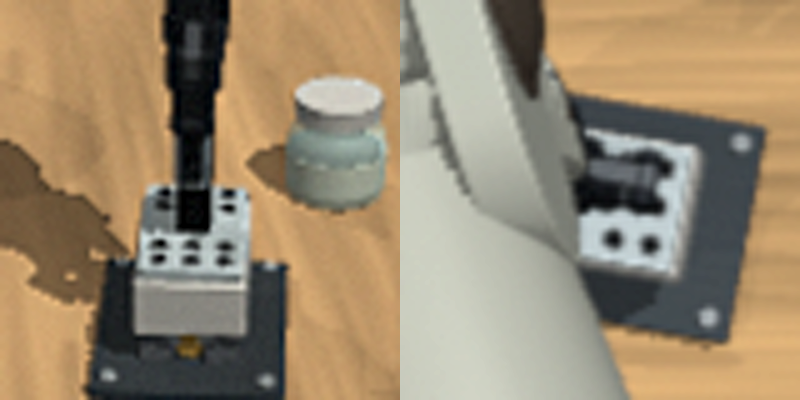

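Run:
```python
import cv2,numpy as np
for n in('p1','p2','p3','p4'):
    i=cv2.imread(f'pics/{n}.png',0).astype(float)
    r=[]
    for a,b in((150,172),(205,232)):
        col=i[:400,a:b].mean(1); g=np.diff(cv2.GaussianBlur(col[:,None],(1,9),0)[:,0])
        k=300+np.argmin(g[300:360]); w=-g[k-4:k+5]; lo=(w*np.arange(k-4,k+5)).sum()/w.sum()
        k2=255+np.argmin(g[255:300]);
        r+= [round(lo,1),k2]
    print(n,r)
# expected rows
from h import *
def M(h_b,h_a,y,x,z):
    c=np.array([.5494,.158]);ya=np.radians(-10.25)
    t=(h_b-h_a)/92
    zz=.032+(h_a+h_b)/2-t*y*1+z; yy=y+t*z
    return [c[0]+np.cos(ya)*x-np.sin(ya)*yy,c[1]+np.sin(ya)*x+np.cos(ya)*yy,zz]
for hb in(0,2,4,6.5,8,9):
    P=[M(hb/1e3,0,-.06,x,0) for x in(-.02,.02)]
    print(hb,[( (p[0]-230)*5+2,(p[1]-140)*5+2) for p in proj('side',P)])
```

```text
p1 [np.float64(334.2), np.int64(289), np.float64(338.8), np.int64(259)]
p2 [np.float64(324.0), np.int64(279), np.float64(328.2), np.int64(264)]
p3 [np.float64(323.4), np.int64(274), np.float64(323.6), np.int64(259)]
p4 [np.float64(333.8), np.int64(255), np.float64(334.1), np.int64(289)]
0 [(np.float64(157.39836411290764), np.float64(337.4548372253913)), (np.float64(223.02950421627412), np.float64(339.53081684362314))]
2 [(np.float64(157.4097555629491), np.float64(336.034649745936)), (np.float64(223.06188795902796), np.float64(338.11099528913076))]
4 [(np.float64(157.42115863211905), np.float64(334.61355249837425)), (np.float64(223.0942937118915), np.float64(336.6902638157918))]
6.5 [(np.float64(157.4354288288357), np.float64(332.83590054678996)), (np.float64(223.13483188187843), np.float64(334.9130688690516))]
8 [(np.float64(157.4439996826153), np.float64(331.7686259923259)), (np.float64(223.15917131934992), np.float64(333.84606840345737))]
9 [(np.float64(157.44971722860453), np.float64(331.056824703182)), (np.float64(223.17540450543515), np.float64(333.1344497925471))]
```

```bash
cat > lean.py <<'E'
from h import *
def M(hb,ha,y,x,z):
    c=np.array([.5494,.158]);ya=np.radians(-10.25)
    t=(hb-ha)/92
    zz=.032+(ha+hb)/2e3-t*y+z; yy=y+t*z
    return [c[0]+np.cos(ya)*x-np.sin(ya)*yy,c[1]+np.sin(ya)*x+np.cos(ya)*yy,zz]
if __name__=='__main__':
  for ha,hb in((0,0),(0,2),(0,4),(0,6.5),(0,8),(0,9)):
    P=[M(hb,ha,-.06,x,z) for x,z in((-.02,0),(.02,0),(-.02,.045),(.02,.045))]
    print(ha,hb,[(round((p[0]-230)*5+2),round((p[1]-140)*5+2,1)) for p in proj('side',P)])
E
python3 lean.py
python3 - <<'E'
import cv2,numpy as np
I=[cv2.imread(f'pics/{n}.png')[170:370,80:300] for n in('p1','p4','p3')]
cv2.imwrite('pics/cmp.png',np.hstack(I))
E
```

```text
0 0 [(157, np.float64(337.5)), (223, np.float64(339.5)), (158, np.float64(272.7)), (225, np.float64(274.8))]
0 2 [(157, np.float64(334.2)), (223, np.float64(336.3)), (158, np.float64(268.6)), (225, np.float64(270.7))]
0 4 [(157, np.float64(330.9)), (223, np.float64(333.0)), (158, np.float64(264.4)), (225, np.float64(266.5))]
0 6.5 [(157, np.float64(326.8)), (223, np.float64(328.9)), (158, np.float64(259.2)), (225, np.float64(261.3))]
0 8 [(158, np.float64(324.3)), (223, np.float64(326.4)), (158, np.float64(256.1)), (225, np.float64(258.2))]
0 9 [(158, np.float64(322.7)), (223, np.float64(324.8)), (158, np.float64(254.0)), (225, np.float64(256.1))]
```

View pics/cmp.png

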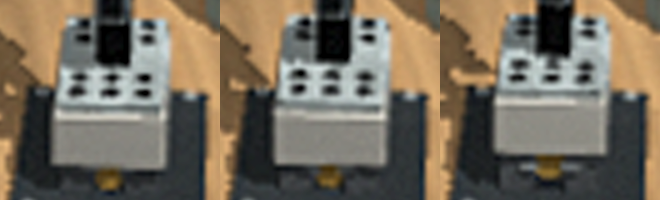

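The -y end rose about 8 mm but fell back to about 1.5 mm, so it never passed the catch. I'll push a little farther.

Request:
play_rows(commands="0.7 1.2 6 0 0;0.7 2 11 0 0;0.7 2.5 14 0 0;0.7 3 16 0 0;0.7 3 16 0 0")

```text
time: 6.27
ee_pos: [0.5529, 0.1863, 0.1137]
tcp_rot: [-179.9, 0.0, 169.7]
wrist_force: [-1.5, -5.1, 3.3]
opening: 0.0602
```

Request:
play_rows(commands="0.7 0.1 0.5 0 0;0.7 0.2 1 0 0;0.7 0.2 1 0 0")

```text
time: 6.52
ee_pos: [0.553, 0.1869, 0.1136]
tcp_rot: [-179.9, 0.0, 169.7]
wrist_force: [-1.0, -5.2, 4.3]
opening: 0.0597
```

Request:
play_rows(commands="0.7 0.1 0.5 0 0;0.7 0.2 1 0 0;0.7 0.2 1 0 0")

```text
time: 6.77
ee_pos: [0.5532, 0.1876, 0.1138]
tcp_rot: [-179.9, 0.0, 169.7]
wrist_force: [-1.6, -7.3, 5.8]
opening: 0.0597
```

```bash
cat >> snap.py <<'E'
i=cv2.imread(f'pics/{n}.png',0).astype(float)
for a,b in((150,172),(205,232)):
    col=i[:400,a:b].mean(1); g=np.diff(cv2.GaussianBlur(col[:,None],(1,9),0)[:,0])
    k=300+np.argmin(g[300:350]); w=-g[k-4:k+5]; print('edge',((w*np.arange(k-4,k+5)).sum()/w.sum()).round(1))
E
python3 snap.py p5
```

```text
{'time': 6.7667, 'ee_pos': array([0.5532, 0.1876, 0.1138]), 'tcp_rot': array([-1.799091e+02,  4.580000e-02,  1.697009e+02]), 'wrist_force': array([-1.6276, -7.2848,  5.7952]), 'torque': array([-1.5898,  0.3584, -0.0564])} 0.059691477811525506
edge 318.8
edge 320.9
```

View pics/p5.png

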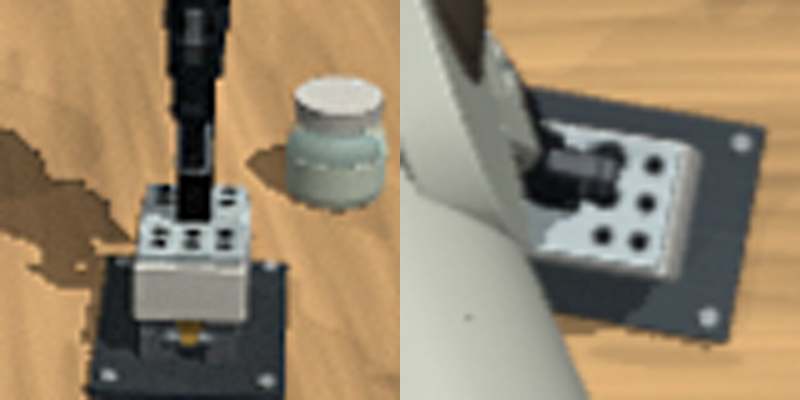

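Request:
play_rows(commands="0.7 -0.5 -3 0 0;0.7 -1 -6 0 0;0.7 -1.3 -8 0 0;0.7 -1.8 -10 0 0;0.7 -1.8 -10 0 0;0.7 -1.8 -10 0 0")

```text
time: 7.37
ee_pos: [0.5513, 0.1781, 0.1132]
tcp_rot: [180.0, -0.0, 169.7]
wrist_force: [0.2, -0.1, -0.3]
opening: 0.0598
```

```bash
python3 snap.py p6
```

```text
{'time': 7.3667, 'ee_pos': array([0.5513, 0.1781, 0.1132]), 'tcp_rot': array([ 1.799888e+02, -6.600000e-03,  1.697161e+02]), 'wrist_force': array([ 0.1623, -0.0973, -0.3428]), 'torque': array([ 0.0195, -0.0417,  0.0077])} 0.0597708266242174
edge 323.5
edge 323.8
```

View pics/p6.png

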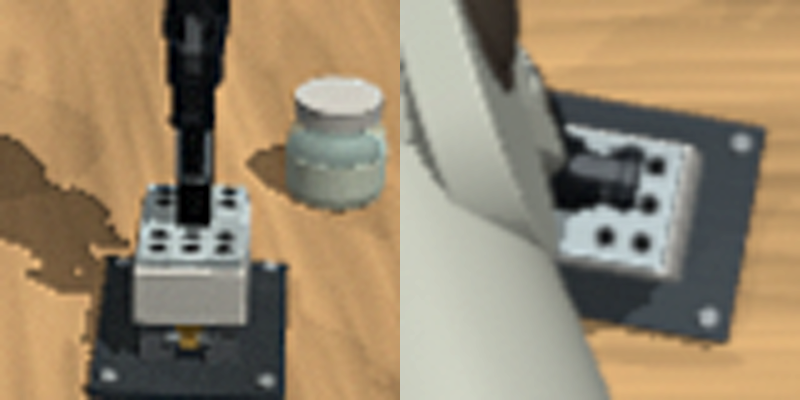

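The -y end now holds one step up (edge row 323.6, against about 336 at home). Next I push the other way.

Request:
play_rows(commands="0.7 -1 -6 0 0;0.7 -2.2 -12 0 0;0.7 -3.2 -18 0 0;0.7 -4.3 -24 0 0;0.7 -4.6 -26 0 0;0.7 -4.6 -26 0 0")

```text
time: 7.97
ee_pos: [0.5467, 0.1514, 0.1134]
tcp_rot: [180.0, 0.0, 169.7]
wrist_force: [-0.1, 0.6, -0.1]
opening: 0.06
```

Request:
play_rows(commands="0.7 -0.2 -1 0 0;0.7 -0.4 -2 0 0;0.7 -0.5 -3 0 0;0.7 -0.5 -3 0 0")

```text
time: 8.3
ee_pos: [0.5463, 0.1492, 0.1134]
tcp_rot: [180.0, 0.0, 169.7]
wrist_force: [-0.4, 1.2, 1.5]
opening: 0.0598
```

Request:
play_rows(commands="0.7 -0.2 -1 0 0;0.7 -0.35 -2 0 0;0.7 -0.35 -2 0 0")

```text
time: 8.55
ee_pos: [0.5462, 0.1481, 0.1136]
tcp_rot: [179.9, 0.0, 169.8]
wrist_force: [1.2, 7.4, 1.2]
opening: 0.0596
```

Contact came at about y=0.149, as predicted. Continuing.

Request:
play_rows(commands="0.7 -0.2 -1 0 0;0.7 -0.35 -2 0 0;0.7 -0.35 -2 0 0")

```text
time: 8.8
ee_pos: [0.5461, 0.1467, 0.114]
tcp_rot: [179.8, 0.1, 169.8]
wrist_force: [1.5, 9.4, 2.9]
opening: 0.0601
```

Request:
play_rows(commands="0.7 -0.2 -1 0 0;0.7 -0.35 -2 0 0;0.7 -0.35 -2 0 0")

```text
time: 9.05
ee_pos: [0.5455, 0.1435, 0.1137]
tcp_rot: [179.9, 0.0, 169.7]
wrist_force: [0.3, 4.1, 2.4]
opening: 0.0602
```

Request:
play_rows(commands="0.7 -0.2 -1 0 0;0.7 -0.2 -1 0 0;0.7 -0.2 -1 0 0")

```text
time: 9.3
ee_pos: [0.545, 0.1421, 0.1134]
tcp_rot: [180.0, 0.0, 169.7]
wrist_force: [1.4, 3.4, 2.2]
opening: 0.0597
```

Request:
play_rows(commands="0.7 -0.2 -1 0 0;0.7 -0.35 -2 0 0;0.7 -0.35 -2 0 0")

```text
time: 9.55
ee_pos: [0.5448, 0.1402, 0.1135]
tcp_rot: [180.0, 0.0, 169.7]
wrist_force: [1.4, 4.6, 3.6]
opening: 0.0595
```

Request:
play_rows(commands="0.7 -0.2 -1 0 0;0.7 -0.2 -1 0 0;0.7 -0.2 -1 0 0")

```text
time: 9.8
ee_pos: [0.5446, 0.1393, 0.1135]
tcp_rot: [180.0, 0.0, 169.7]
wrist_force: [0.7, 5.6, 5.0]
opening: 0.0601
```

```bash
python3 snap.py p7
```

```text
{'time': 9.8, 'ee_pos': array([0.5446, 0.1393, 0.1135]), 'tcp_rot': array([1.799572e+02, 2.190000e-02, 1.697245e+02]), 'wrist_force': array([0.6625, 5.6189, 4.9779]), 'torque': array([ 1.1964, -0.2483,  0.021 ])} 0.060096900591760746
edge 328.7
edge 331.1
```

View pics/p7.png

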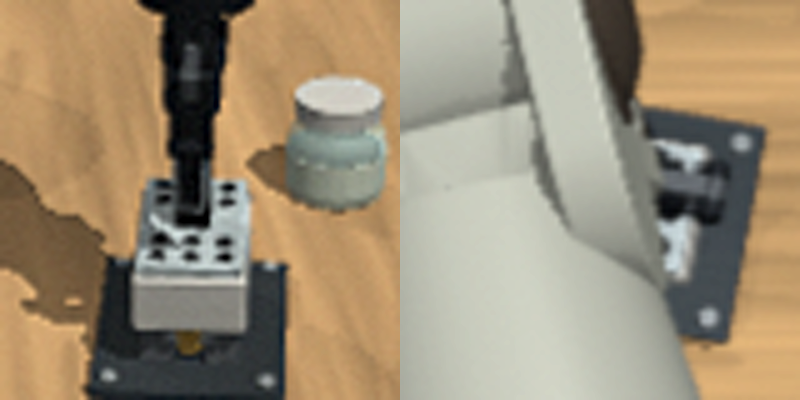

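Request:
play_rows(commands="0.7 -0.2 -1 0 0;0.7 -0.3 -1.7 0 0;0.7 -0.3 -1.7 0 0")

```text
time: 10.15
ee_pos: [0.5445, 0.1384, 0.1137]
tcp_rot: [179.9, 0.0, 169.8]
wrist_force: [2.0, 9.6, 3.3]
opening: 0.0602
```

Request:
play_rows(commands="0.7 1 6 0 0;0.7 2 12 0 0;0.7 2.4 14 0 0;0.7 2.4 14 0 0")

```text
time: 10.48
ee_pos: [0.5463, 0.1516, 0.1127]
tcp_rot: [-179.9, -0.0, 169.7]
wrist_force: [0.2, 0.1, 0.1]
opening: 0.0599
```

```bash
python3 snap.py p8
python3 - <<'E'
from lean import *
for ha,hb in((0,0),(0,6.5),(6.5,6.5),(2,6.5),(12,6.5)):
    P=[M(hb,ha,y,x,z) for x,y,z in((-.02,-.06,0),(.035,-.06,.045),(-.035,-.06,.045),(.035,.06,.045),(-.035,.06,.045))]
    print(ha,hb,[(round((p[0]-230)*5+2),round((p[1]-140)*5+2,1)) for p in proj('side',P)])
E
```

```text
{'time': 10.4833, 'ee_pos': array([0.5463, 0.1516, 0.1127]), 'tcp_rot': array([-1.799341e+02, -4.850000e-02,  1.697454e+02]), 'wrist_force': array([0.2033, 0.1226, 0.0867]), 'torque': array([-0.0876,  0.0017,  0.0268])} 0.05988021769364731
edge 328.6
edge 328.9
0 0 [(157, np.float64(337.5)), (249, np.float64(275.6)), (133, np.float64(271.9)), (253, np.float64(185.4)), (144, np.float64(182.0))]
0 6.5 [(157, np.float64(326.8)), (250, np.float64(262.1)), (133, np.float64(258.5)), (253, np.float64(184.5)), (144, np.float64(181.1))]
6.5 6.5 [(157, np.float64(328.2)), (250, np.float64(266.1)), (133, np.float64(262.4)), (254, np.float64(176.3)), (144, np.float64(172.9))]
2 6.5 [(157, np.float64(327.2)), (250, np.float64(263.3)), (133, np.float64(259.7)), (253, np.float64(182.0)), (144, np.float64(178.6))]
12 6.5 [(157, np.float64(329.4)), (250, np.float64(269.5)), (133, np.float64(265.8)), (254, np.float64(169.3)), (144, np.float64(165.9))]
```

View pics/p8.png

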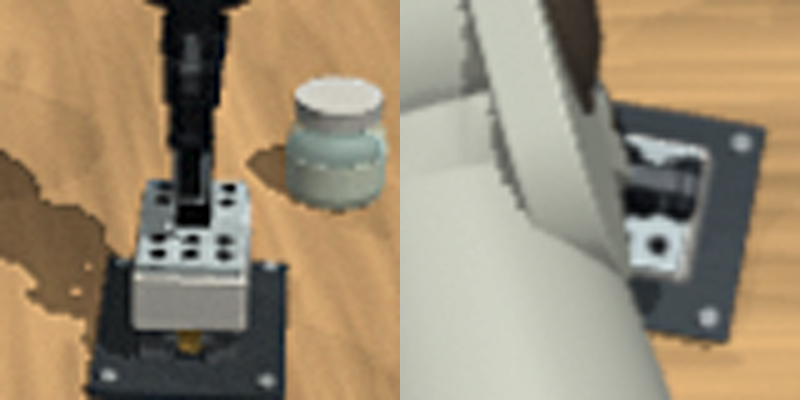

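Request:
play_rows(commands="0.7 -0.6 -3 0 0;0.7 -1 -6 0 0;0.7 -1 -6 0 0;0.7 -1 -6 0 0")

```text
time: 10.92
ee_pos: [0.5456, 0.145, 0.1134]
tcp_rot: [-180.0, 0.0, 169.7]
wrist_force: [1.1, 0.1, 0.1]
opening: 0.06
```

Run:
```python
from h import *
import glob
s=camera('side'); cv2.imwrite('pics/s5.png',cv2.resize(s[165:220,245:295][:,:,::-1],None,fx=10,fy=10,interpolation=cv2.INTER_NEAREST))
```

```text
(no output)
```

View pics/s5.png

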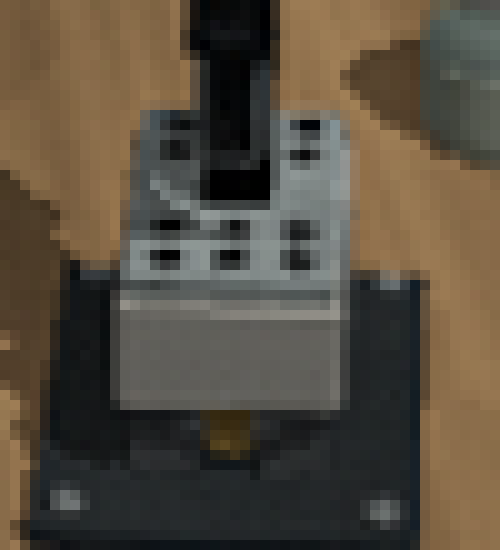

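No force at y=0.145, so the module stands upright with both ends one step up. Now the second step on the -y end, with the tool raised 6 mm.

Request:
play_rows(commands="0.7 1 6 2 0;0.7 2.2 12 4 0;0.7 3.2 18 6 0;0.7 4.3 24 6 0;0.7 5.4 30 6 0;0.7 5.4 30 6 0;0.7 5.4 30 6 0")

```text
time: 11.55
ee_pos: [0.5509, 0.1759, 0.119]
tcp_rot: [-180.0, -0.0, 169.8]
wrist_force: [0.2, -0.1, 0.1]
opening: 0.0596
```

Request:
play_rows(commands="0.7 0.2 1 0 0;0.7 0.4 2 0 0;0.7 0.5 3 0 0;0.7 0.5 3 0 0")

```text
time: 11.88
ee_pos: [0.5515, 0.1784, 0.1193]
tcp_rot: [180.0, 0.0, 169.7]
wrist_force: [-0.8, 1.0, 0.5]
opening: 0.0597
```

Request:
play_rows(commands="0.7 0.2 1 0 0;0.7 0.4 2 0 0;0.7 0.4 2 0 0")

```text
time: 12.13
ee_pos: [0.5518, 0.18, 0.1195]
tcp_rot: [-179.9, 0.0, 169.7]
wrist_force: [-0.7, -3.3, 1.3]
opening: 0.0598
```

Request:
play_rows(commands="0.7 0.2 1 0 0;0.7 0.4 2 0 0;0.7 0.4 2 0 0")

```text
time: 12.38
ee_pos: [0.5523, 0.182, 0.1196]
tcp_rot: [-179.9, 0.0, 169.7]
wrist_force: [-1.2, -6.4, 4.2]
opening: 0.0597
```

Request:
play_rows(commands="0.7 0.2 1 0 0;0.7 0.4 2 0 0;0.7 0.4 2 0 0")

```text
time: 12.63
ee_pos: [0.5526, 0.1828, 0.1196]
tcp_rot: [-179.8, 0.0, 169.7]
wrist_force: [-3.2, -12.7, 5.8]
opening: 0.0593
```

Request:
play_rows(commands="0.7 0.2 1 0 0;0.7 0.2 1 0 0;0.7 0.2 1 0 0")

```text
time: 12.88
ee_pos: [0.5527, 0.1834, 0.1198]
tcp_rot: [-179.8, 0.0, 169.6]
wrist_force: [-2.7, -13.6, 6.2]
opening: 0.06
```

Request:
play_rows(commands="0.7 0.2 1 0 0;0.7 0.2 1 0 0;0.7 0.2 1 0 0")

```text
time: 13.13
ee_pos: [0.5532, 0.1855, 0.1198]
tcp_rot: [-179.9, 0.0, 169.7]
wrist_force: [-0.6, -4.8, 3.7]
opening: 0.0596
```

Request:
play_rows(commands="0.7 0.1 0.7 0 0;0.7 0.1 0.7 0 0;0.7 0.1 0.7 0 0")

```text
time: 13.38
ee_pos: [0.5533, 0.1867, 0.1197]
tcp_rot: [-180.0, 0.0, 169.7]
wrist_force: [-0.1, -5.6, 5.2]
opening: 0.06
```

Request:
play_rows(commands="0.7 0.1 0.7 0 0;0.7 0.2 1 0 0;0.7 0.2 1 0 0")

```text
time: 13.63
ee_pos: [0.5535, 0.1878, 0.1198]
tcp_rot: [-180.0, 0.0, 169.7]
wrist_force: [-1.2, -5.1, 4.4]
opening: 0.0596
```

```bash
python3 snap.py p9;  python3 - <<'E'
from lean import *
for ha,hb in((6.5,6.5),(6.5,14.5),(6.5,16.5),(6.5,18)):
    P=[M(hb,ha,y,x,z) for x,y,z in((-.02,-.06,0),(.035,-.06,.045),(-.035,-.06,.045),(.035,.06,.045),(-.035,.06,.045))]
    print(ha,hb,[(round((p[0]-230)*5+2),round((p[1]-140)*5+2,1)) for p in proj('side',P)])
E
```

```text
{'time': 13.6333, 'ee_pos': array([0.5535, 0.1878, 0.1198]), 'tcp_rot': array([-1.799693e+02,  4.650000e-02,  1.697042e+02]), 'wrist_force': array([-1.1952, -5.051 ,  4.3579]), 'torque': array([-1.2324,  0.2444,  0.0127])} 0.059632190360205846
edge 309.0
edge 313.6
6.5 6.5 [(157, np.float64(328.2)), (250, np.float64(266.1)), (133, np.float64(262.4)), (254, np.float64(176.3)), (144, np.float64(172.9))]
6.5 14.5 [(158, np.float64(315.1)), (250, np.float64(249.5)), (133, np.float64(245.8)), (254, np.float64(175.3)), (145, np.float64(171.9))]
6.5 16.5 [(158, np.float64(311.8)), (250, np.float64(245.3)), (134, np.float64(241.6)), (254, np.float64(175.0)), (145, np.float64(171.6))]
6.5 18 [(158, np.float64(309.3)), (250, np.float64(242.2)), (134, np.float64(238.5)), (254, np.float64(174.8)), (145, np.float64(171.5))]
```

View pics/p9.png

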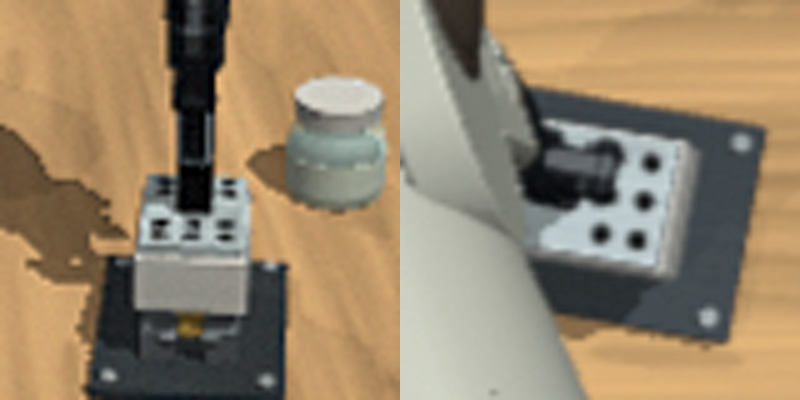

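Request:
play_rows(commands="0.7 -0.5 -3 0 0;0.7 -1 -6 0 0;0.7 -1.7 -10 0 0;0.7 -1.7 -10 0 0;0.7 -1.7 -10 0 0")

```text
time: 14.15
ee_pos: [0.5516, 0.1781, 0.1192]
tcp_rot: [180.0, -0.0, 169.7]
wrist_force: [-0.3, -0.2, 0.8]
opening: 0.0598
```

```bash
python3 snap.py p10
```

```text
{'time': 14.15, 'ee_pos': array([0.5516, 0.1781, 0.1192]), 'tcp_rot': array([ 1.799693e+02, -5.800000e-03,  1.697090e+02]), 'wrist_force': array([-0.2664, -0.1882,  0.7999]), 'torque': array([ 0.0255,  0.0794, -0.0004])} 0.059753126533040976
edge 323.8
edge 326.7
```

View pics/p10.png

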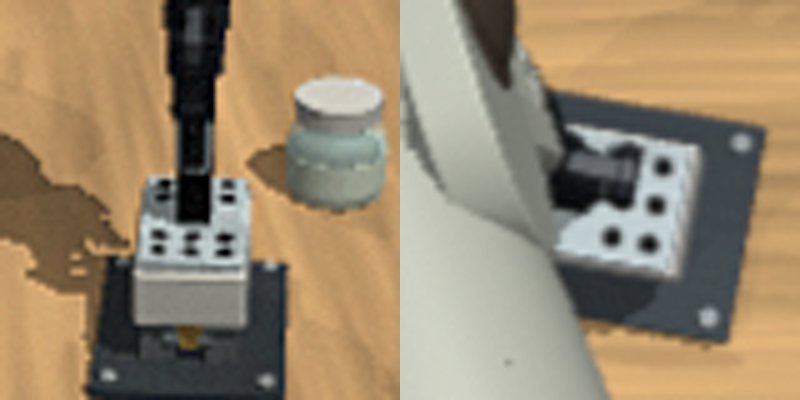

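It fell back again, short of the catch. I'll repeat and go about 1.5 mm farther (lean about 7°).

Request:
play_rows(commands="0.7 0.5 3 0 0;0.7 1 6 0 0;0.7 1.4 8 0 0;0.7 1.7 10 0 0;0.7 1.7 10 0 0;0.7 1.7 10 0 0")

```text
time: 14.75
ee_pos: [0.5535, 0.1879, 0.1197]
tcp_rot: [-180.0, 0.0, 169.7]
wrist_force: [-0.9, -4.8, 4.6]
opening: 0.0597
```

Request:
play_rows(commands="0.7 0.1 0.6 0 0;0.7 0.2 1 0 0;0.7 0.2 1 0 0")

```text
time: 15.0
ee_pos: [0.5537, 0.189, 0.1196]
tcp_rot: [-180.0, 0.0, 169.7]
wrist_force: [-1.4, -4.9, 3.3]
opening: 0.0596
```

Request:
play_rows(commands="0.7 0.1 0.6 0 0;0.7 0.1 0.6 0 0;0.7 0.1 0.6 0 0")

```text
time: 15.25
ee_pos: [0.5537, 0.1897, 0.1194]
tcp_rot: [-180.0, 0.0, 169.7]
wrist_force: [0.5, -4.9, 5.4]
opening: 0.0601
```

```bash
python3 snap.py p11
```

```text
{'time': 15.25, 'ee_pos': array([0.5537, 0.1897, 0.1194]), 'tcp_rot': array([-1.799918e+02,  1.330000e-02,  1.697253e+02]), 'wrist_force': array([ 0.5487, -4.912 ,  5.3767]), 'torque': array([-1.1294,  0.2265,  0.0117])} 0.060088627505738484
edge 307.9
edge 308.8
```

View pics/p11.png

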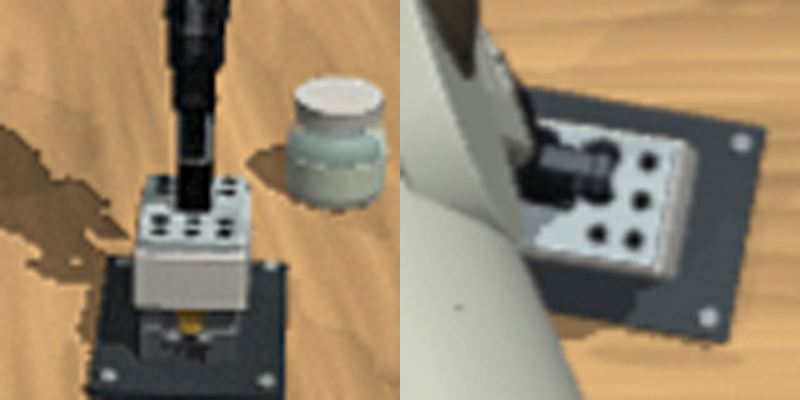

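Request:
play_rows(commands="0.7 -0.5 -3 0 0;0.7 -1 -6 0 0;0.7 -1.7 -10 0 0;0.7 -1.7 -10 0 0;0.7 -1.7 -10 0 0")

```text
time: 15.77
ee_pos: [0.5519, 0.1796, 0.1192]
tcp_rot: [180.0, -0.0, 169.7]
wrist_force: [-0.7, -1.3, 0.6]
opening: 0.0598
```

```bash
python3 snap.py p12
```

```text
{'time': 15.7667, 'ee_pos': array([0.5519, 0.1796, 0.1192]), 'tcp_rot': array([ 1.799762e+02, -1.380000e-02,  1.697040e+02]), 'wrist_force': array([-0.6926, -1.2816,  0.558 ]), 'torque': array([-0.0133,  0.0683, -0.0205])} 0.059830290857595794
edge 309.0
edge 313.2
```

View pics/p12.png

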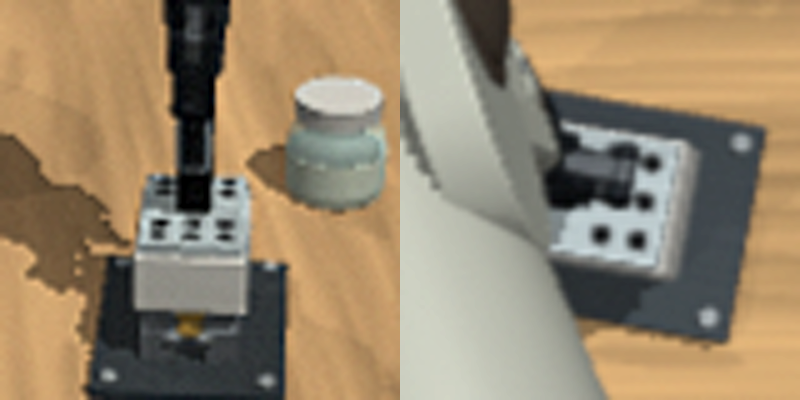

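The -y end holds at its second step (edge row 311, about 14.5 mm). Now the +y end's second step.

Request:
play_rows(commands="0.7 -1 -6 0 0;0.7 -2.2 -12 0 0;0.7 -3.2 -18 0 0;0.7 -4.3 -24 0 0;0.7 -4.3 -24 0 0;0.7 -4.6 -26 0 0;0.7 -4.6 -26 0 0")

```text
time: 16.45
ee_pos: [0.5473, 0.1533, 0.1194]
tcp_rot: [180.0, 0.0, 169.7]
wrist_force: [-0.4, 0.3, 1.0]
opening: 0.0598
```

Request:
play_rows(commands="0.7 -0.2 -1 0 0;0.7 -0.35 -2 0 0;0.7 -0.5 -3 0 0;0.7 -0.5 -3 0 0")

```text
time: 16.78
ee_pos: [0.547, 0.151, 0.1194]
tcp_rot: [180.0, 0.0, 169.7]
wrist_force: [-0.1, 2.8, -0.2]
opening: 0.0599
```

Request:
play_rows(commands="0.7 -0.2 -1 0 0;0.7 -0.35 -2 0 0;0.7 -0.35 -2 0 0")

```text
time: 17.03
ee_pos: [0.5467, 0.1489, 0.1197]
tcp_rot: [180.0, 0.0, 169.7]
wrist_force: [1.5, 4.0, 3.5]
opening: 0.06
```

Request:
play_rows(commands="0.7 -0.2 -1 0 0;0.7 -0.35 -2 0 0;0.7 -0.35 -2 0 0")

```text
time: 17.28
ee_pos: [0.5465, 0.1477, 0.1198]
tcp_rot: [179.9, 0.0, 169.8]
wrist_force: [1.0, 9.2, 3.9]
opening: 0.0599
```

Request:
play_rows(commands="0.7 -0.2 -1 0 0;0.7 -0.35 -2 0 0;0.7 -0.35 -2 0 0")

```text
time: 17.53
ee_pos: [0.5465, 0.1463, 0.1202]
tcp_rot: [179.8, 0.1, 169.8]
wrist_force: [1.3, 11.1, 5.0]
opening: 0.06
```

Request:
play_rows(commands="0.7 -0.2 -1 0 0;0.7 -0.35 -2 0 0;0.7 -0.35 -2 0 0")

```text
time: 17.78
ee_pos: [0.5454, 0.1427, 0.1194]
tcp_rot: [180.0, 0.0, 169.7]
wrist_force: [0.9, 3.4, 1.9]
opening: 0.0599
```

Request:
play_rows(commands="0.7 -0.2 -1 0 0;0.7 -0.2 -1 0 0;0.7 -0.2 -1 0 0")

```text
time: 18.03
ee_pos: [0.5452, 0.1415, 0.1192]
tcp_rot: [-180.0, -0.0, 169.7]
wrist_force: [0.6, 2.3, 1.7]
opening: 0.0601
```

Request:
play_rows(commands="0.7 -0.2 -1 0 0;0.7 -0.2 -1 0 0;0.7 -0.2 -1 0 0")

```text
time: 18.28
ee_pos: [0.5451, 0.1407, 0.1193]
tcp_rot: [180.0, 0.0, 169.7]
wrist_force: [0.3, 3.9, 2.3]
opening: 0.06
```

Request:
play_rows(commands="0.7 -0.2 -1 0 0;0.7 -0.3 -1.6 0 0;0.7 -0.3 -1.6 0 0")

```text
time: 18.53
ee_pos: [0.5448, 0.1392, 0.1194]
tcp_rot: [180.0, 0.0, 169.7]
wrist_force: [0.4, 5.1, 4.0]
opening: 0.0597
```

```bash
python3 snap.py p13
```

```text
{'time': 18.5333, 'ee_pos': array([0.5448, 0.1392, 0.1194]), 'tcp_rot': array([1.799800e+02, 1.290000e-02, 1.697265e+02]), 'wrist_force': array([0.4201, 5.1032, 4.0303]), 'torque': array([ 1.0678, -0.2004, -0.0122])} 0.059717534466418275
edge 318.7
edge 318.7
```

Request:
play_rows(commands="0.7 1 5 0 0;0.7 1.8 10 0 0;0.7 2.5 14 0 0;0.7 2.5 14 0 0")

```text
time: 18.97
ee_pos: [0.5471, 0.1536, 0.1187]
tcp_rot: [-179.9, -0.0, 169.7]
wrist_force: [-0.4, -0.1, 0.3]
opening: 0.0601
```

```bash
python3 snap.py p14
python3 - <<'E'
import cv2,numpy as np
a=cv2.imread('pics/p13.png');b=cv2.imread('pics/p14.png');cv2.imwrite('pics/c14.png',np.hstack([a[:,:400],b[:,:400]]))
from lean import *
for ha,hb in((6.5,14.5),(14.5,14.5),(17,14.5)):
    P=[M(hb,ha,y,x,z) for x,y,z in((-.02,-.06,0),(.035,-.06,.045),(-.035,-.06,.045),(.035,.06,.045),(-.035,.06,.045))]
    print(ha,hb,[(round((p[0]-230)*5+2),round((p[1]-140)*5+2,1)) for p in proj('side',P)])
E
```

```text
{'time': 18.9667, 'ee_pos': array([0.5471, 0.1536, 0.1187]), 'tcp_rot': array([-1.799464e+02, -4.770000e-02,  1.697481e+02]), 'wrist_force': array([-0.3548, -0.1021,  0.2882]), 'torque': array([ 0.03  , -0.0035,  0.0061])} 0.060136681042937075
edge 317.8
edge 318.8
6.5 14.5 [(158, np.float64(315.1)), (250, np.float64(249.5)), (133, np.float64(245.8)), (254, np.float64(175.3)), (145, np.float64(171.9))]
14.5 14.5 [(158, np.float64(316.8)), (250, np.float64(254.3)), (133, np.float64(250.7)), (254, np.float64(165.1)), (144, np.float64(161.7))]
17 14.5 [(158, np.float64(317.3)), (250, np.float64(255.9)), (133, np.float64(252.2)), (254, np.float64(161.9)), (144, np.float64(158.5))]
```

View pics/c14.png

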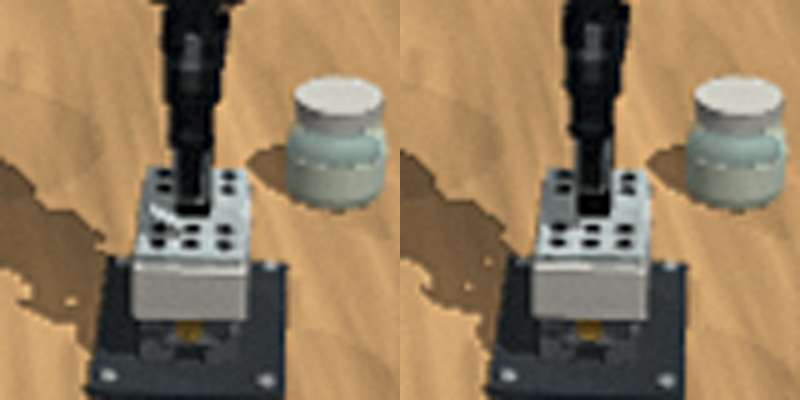

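Request:
play_rows(commands="0.7 -0.5 -3 0 0;0.7 -1 -6 0 0;0.7 -1.4 -8 0 0;0.7 -1.4 -8 0 0;0.7 -1.4 -8 0 0")

```text
time: 19.48
ee_pos: [0.5459, 0.1448, 0.1194]
tcp_rot: [180.0, 0.0, 169.7]
wrist_force: [0.0, 0.4, -0.3]
opening: 0.0595
```

Upright, with no contact at y=0.145, so both ends are loose. Now I centre on the handle and close.

Request:
play_rows(commands="0.7 1 5.5 -1 0;0.7 2 11 -3 0;0.7 3 16.5 -4 0;0.7 3 16.5 -4 0;0.6 3 16.5 -4 0;0.5 3 16.5 -4 0;0.4 3 16.5 -4 0;0.35 3 16.5 -4 0;0.33 3 16.5 -4 0;0.31 3 16.5 -4 0", force=30)

```text
time: 20.32
ee_pos: [0.5489, 0.1615, 0.1153]
tcp_rot: [180.0, 0.0, 169.7]
wrist_force: [0.1, -0.7, -0.1]
opening: 0.0263
```

```bash
python3 snap.py p15
```

```text
{'time': 20.3167, 'ee_pos': array([0.5489, 0.1615, 0.1153]), 'tcp_rot': array([1.799967e+02, 3.700000e-03, 1.697153e+02]), 'wrist_force': array([ 0.123 , -0.6943, -0.1252]), 'torque': array([ 0.0265, -0.028 , -0.0246])} 0.026291297162493753
edge 313.9
edge 314.2
```

View pics/p15.png

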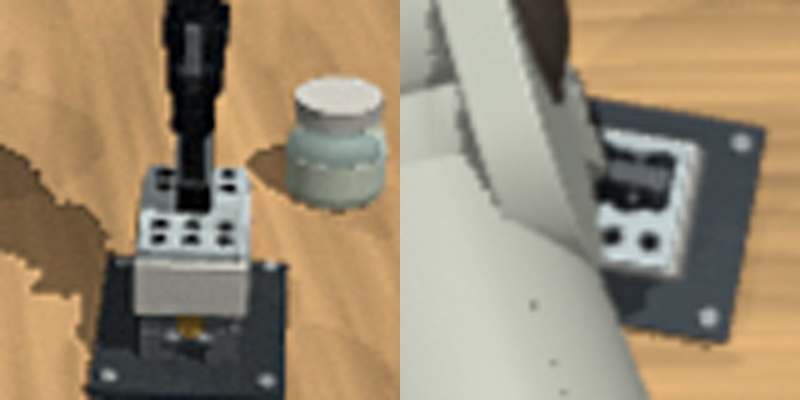

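Request:
play_rows(commands="0.2 0 0 0 0;0.2 0 0 0 0;0.2 0 0 0 0;0.2 0 0 2 0;0.2 0 0 4 0;0.2 0 0 4 0", force=60)

```text
time: 20.92
ee_pos: [0.5486, 0.1615, 0.119]
tcp_rot: [-180.0, -0.0, 169.7]
wrist_force: [-0.1, -0.7, -5.0]
opening: 0.0255
```

The load is about 5 N, just the module's weight, so it is free. Lifting straight up.

Request:
play_rows(commands="0.2 0 0 8 0;0.2 0 0 16 0;0.2 0 0 26 0;0.2 0 0 40 0;0.2 0 0 60 0;0.2 0 0 80 0;0.2 0 0 100 0;0.2 0 0 110 0;0.2 0 0 110 0;0.2 0 0 110 0")

```text
time: 21.75
ee_pos: [0.5491, 0.1617, 0.2295]
tcp_rot: [180.0, 0.0, 169.7]
wrist_force: [-0.2, 0.5, -5.8]
opening: 0.0255
```

Run:
```python
from h import *
o=get_obs();print(o['ee_pos'],o['tcp_rot'],o['wrist_force'],o['opening'],o['q'])
s=camera('side')
cv2.imwrite('pics/s6.png',cv2.resize(s[80:280,200:340][:,:,::-1],None,fx=3,fy=3,interpolation=cv2.INTER_CUBIC))
```

```text
[0.54911641 0.16167803 0.22948442] [1.79979614e+02 4.50973256e-02 1.69720039e+02] [-0.18911036  0.53637576 -5.7819578 ] 0.02549722491786304 [ 1.64071881e+01  8.02272129e+00  1.32031076e+01  9.51309375e+01
 -2.03991616e-03  2.66871405e+01]
```

View pics/s6.png

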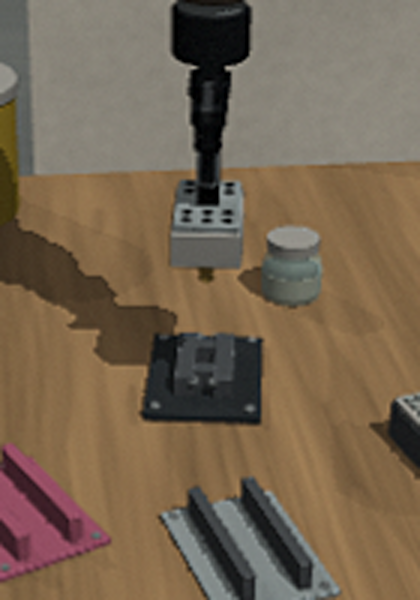

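The module hangs level and clear, and the dock is empty. Now I'll refine the stand pose relative to the dock, whose true position I know from the grasp.

Run:
```python
from h import *
s=camera('side');t=camera('top')
cv2.imwrite('pics/side7.png',s[:,:,::-1]);cv2.imwrite('pics/top7.png',t[:,:,::-1])
a=cv2.resize(s[185:225,240:295][:,:,::-1],None,fx=7,fy=7,interpolation=cv2.INTER_CUBIC)
b=cv2.resize(s[235:290,248:318][:,:,::-1],None,fx=7,fy=7,interpolation=cv2.INTER_CUBIC)
c=np.zeros((385,385+490,3),np.uint8);c[:280,:385]=a;c[:,385:]=b
cv2.imwrite('pics/s7.png',c[:,:875][:, :])
cv2.imwrite('pics/s7a.png',a);cv2.imwrite('pics/s7b.png',b)
cv2.imwrite('pics/t7b.png',cv2.resize(t[190:260,290:370][:,:,::-1],None,fx=8,fy=8,interpolation=cv2.INTER_CUBIC))
```

```text
(no output)
```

View pics/s7a.png

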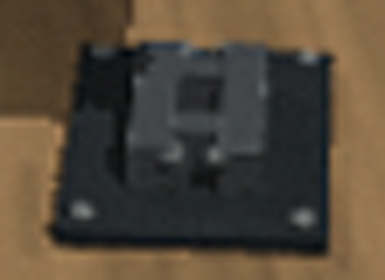

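View pics/s7b.png

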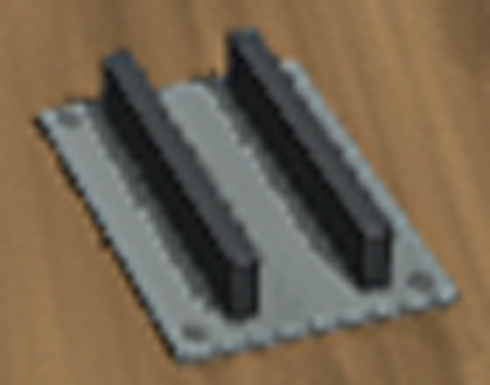

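Run:
```python
from h import *
g=lambda L,o,z:np.array([plane('side',(u+.5)/7-.5+o[0],(v+.5)/7-.5+o[1],z) for u,v in L])
D=g([(82,209),(303,217),(104,50),(311,57)],(240,185),.01); print(D.round(4), D.mean(0), (D[0]+D[3])/2,(D[1]+D[2])/2)
S=g([(69,119),(195,332),(422,281)],(248,235),.006); c=(S[0]+S[2])/2; print(S.round(4),c)
d=S[0]-S[1];print(np.degrees(np.arctan2(-d[0],d[1])),np.linalg.norm(d),np.linalg.norm(S[2]-S[1]))
# rail tops, top crop -> z=.034 : inner/outer edges mid-lines
t=cv2.imread('pics/t7b.png')
```

```text
[[0.4886 0.0993 0.01  ]
 [0.5834 0.0813 0.01  ]
 [0.515  0.2423 0.01  ]
 [0.611  0.2244 0.01  ]] [0.54950174 0.16181646 0.01      ] [0.54981826 0.1618437  0.01      ] [0.54918522 0.16178923 0.01      ]
[[ 0.4843 -0.0916  0.006 ]
 [ 0.5131 -0.2284  0.006 ]
 [ 0.6005 -0.2097  0.006 ]] [ 0.54235912 -0.15066534  0.006     ]
11.918135499612037 0.13984337505262878 0.08929510233735745
```

View pics/t7b.png

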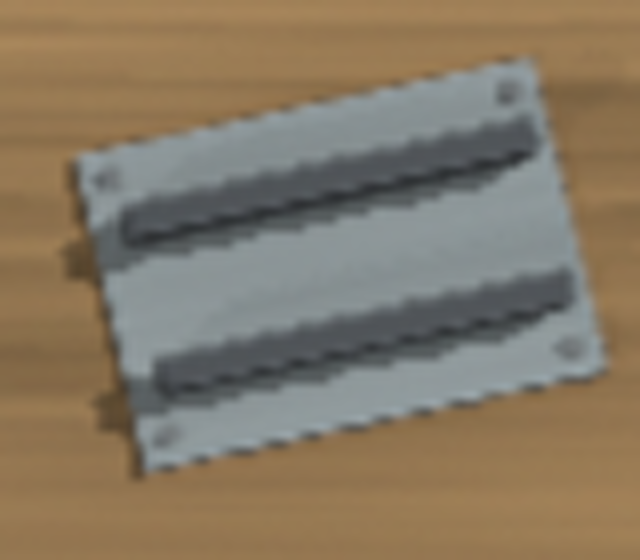

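Request:
play_rows(commands="0.2 -0.4 -15 0 1;0.2 -1 -45 0 3;0.2 -1.7 -80 0 6;0.2 -2.4 -115 0 9;0.2 -3.2 -150 0 12;0.2 -4 -185 0 15;0.2 -4.7 -220 0 18;0.2 -5.4 -255 0 20;0.2 -6 -285 0 22.2;0.2 -6.5 -303 0 22.2")

```text
time: 22.73
ee_pos: [0.5416, -0.1443, 0.228]
tcp_rot: [180.0, -0.1, -168.1]
wrist_force: [0.2, 0.2, -4.7]
opening: 0.0254
```

Request:
play_rows(commands="0.2 0 -6 0 0;0.2 0 -7.6 0 0;0.2 0 -7.6 -20 0;0.2 0 -7.6 -45 0;0.2 0 -7.6 -70 0;0.2 0 -7.6 -80 0;0.2 0 -7.6 -80 0;0.2 0 -7.6 -80 0")

```text
time: 23.4
ee_pos: [0.5422, -0.1482, 0.1496]
tcp_rot: [180.0, -0.0, -168.0]
wrist_force: [0.6, 0.3, -3.6]
opening: 0.0253
```

Run:
```python
from h import *
o=get_obs();print(o['time'],o['ee_pos'],o['tcp_rot'],o['wrist_force'],o['opening'])
s=camera('side');t=camera('top')
cv2.imwrite('pics/side8.png',s[:,:,::-1]);
a=cv2.resize(s[190:300,230:330][:,:,::-1],None,fx=5,fy=5,interpolation=cv2.INTER_CUBIC)
cv2.imwrite('pics/s8.png',a)
cv2.imwrite('pics/t8.png',cv2.resize(t[170:270,280:380][:,:,::-1],None,fx=5,fy=5,interpolation=cv2.INTER_CUBIC))
```

```text
23.4 [ 0.54223535 -0.14820724  0.14958431] [ 1.79976177e+02 -3.12238046e-02 -1.68028083e+02] [ 0.57505505  0.27906277 -3.61996643] 0.025281059326903204
```

View pics/s8.png

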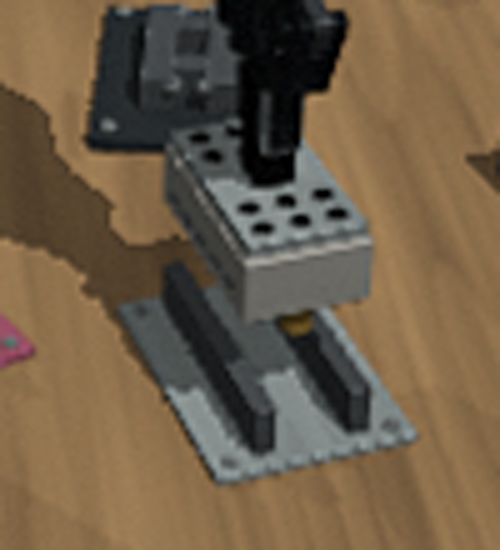

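View pics/t8.png

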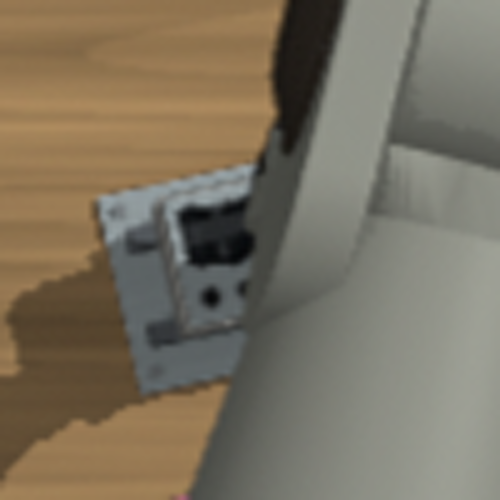

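Run:
```python
from h import *
def mod(cx,cy,yaw,z0,pts):
    r=R.from_euler('z',yaw,degrees=True); return r.apply(pts)+[cx,cy,z0]
P=mod(.5422,-.1482,11.97,.1496-.0688,[(-.035,-.06,0),(.035,-.06,0),(-.035,-.06,.045),(.035,-.06,.045),(-.035,.06,.045),(0,-.046,-.019)])
print(((proj('side',P)-[230,190])*5+2).round(1))
for c in((.5425,-.149),(.5424,-.1507),(.5428,-.1469)):
  Q=mod(*c,11.9,0,[(-.032,-.07,.034),(-.02,-.07,.034),(.02,-.07,.034),(.032,-.07,.034),(-.0445,-.07,.006),(.0445,-.07,.006)])
  print(c,((proj('side',Q)-[230,190])*5+2).round(1).tolist())
```

```text
[[242.5 323.2]
 [372.5 296.6]
 [244.6 247.4]
 [377.  221.6]
 [162.4 126.1]
 [296.3 325.4]]
(0.5425, -0.149) [[253.7, 410.4], [276.0, 405.6], [349.4, 389.7], [371.2, 385.0], [229.1, 459.8], [390.8, 423.9]]
(0.5424, -0.1507) [[254.0, 412.5], [276.4, 407.7], [349.9, 391.8], [371.7, 387.1], [229.4, 461.9], [391.3, 425.9]]
(0.5428, -0.1469) [[253.6, 407.8], [275.9, 403.0], [349.2, 387.2], [370.9, 382.5], [229.1, 457.1], [390.5, 421.4]]
```

Run:
```python
import cv2
s=cv2.imread('pics/side8.png');cv2.imwrite('pics/s9.png',cv2.convertScaleAbs(cv2.resize(s[230:290,262:317],None,fx=10,fy=10,interpolation=cv2.INTER_CUBIC),alpha=1.5))
```

```text
(no output)
```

View pics/s9.png

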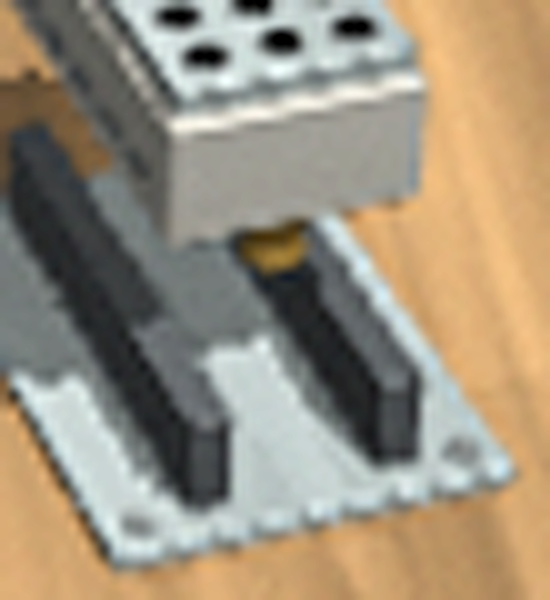

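The module sits in the tool as predicted: front corners at (245,322) and (369,294), against a predicted (242,323) and (372,297). The blade hangs between the rails, whose front ends are at x 252–274 and 347–369. Small correction, then down.

Request:
play_rows(commands="0.2 -0.5 -1.8 -8 0;0.2 -0.5 -1.8 -20 0;0.2 -0.5 -1.8 -32 0;0.2 -0.5 -1.8 -40 0;0.2 -0.5 -1.8 -42 0;0.2 -0.5 -1.8 -42 0;0.2 -0.5 -1.8 -42 0")

```text
time: 24.08
ee_pos: [0.5418, -0.1508, 0.1073]
tcp_rot: [180.0, -0.0, -168.1]
wrist_force: [-0.3, -0.5, -3.8]
opening: 0.0254
```

Request:
play_rows(commands="0.2 0 0 -1 0;0.2 0 0 -2 0;0.2 0 0 -3 0;0.2 0 0 -3 0")

```text
time: 24.42
ee_pos: [0.5419, -0.1508, 0.1043]
tcp_rot: [-180.0, 0.0, -168.1]
wrist_force: [0.5, 0.5, -5.2]
opening: 0.0249
```

Run:
```python
from h import *
o=get_obs();print(o['time'],o['ee_pos'],o['tcp_rot'],o['wrist_force'],o['opening'])
s=camera('side')
cv2.imwrite('pics/s10.png',cv2.convertScaleAbs(cv2.resize(s[210:290,245:317][:,:,::-1],None,fx=7,fy=7,interpolation=cv2.INTER_CUBIC),alpha=1.5))
```

```text
24.4167 [ 0.54189084 -0.15080364  0.10430534] [-1.79996950e+02  8.29566310e-03 -1.68079242e+02] [ 0.49292665  0.49161411 -5.18299072] 0.024930972307901974
```

View pics/s10.png

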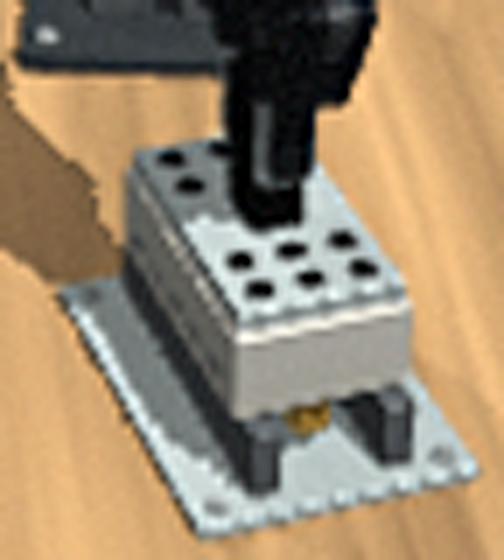

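Request:
play_rows(commands="0.2 0 0 -0.5 0;0.2 0 0 -1 0;0.2 0 0 -1 0")

```text
time: 24.72
ee_pos: [0.5418, -0.1508, 0.1032]
tcp_rot: [180.0, -0.0, -168.1]
wrist_force: [0.1, -0.1, -5.2]
opening: 0.0252
```

Request:
play_rows(commands="0.2 0 0 -0.5 0;0.2 0 0 -1 0;0.2 0 0 -1 0")

```text
time: 24.97
ee_pos: [0.5419, -0.1508, 0.1031]
tcp_rot: [-180.0, 0.0, -168.1]
wrist_force: [-2.3, 1.2, 3.7]
opening: 0.0255
```

Resting on the rails: the force changed from -5 to +3.7 N at the expected height. Releasing.

Request:
play_rows(commands="0.32 0 0 0 0;0.36 0 0 0 0;0.45 0 0 0 0;0.6 0 0 0 0;0.75 0 0 0 0;0.75 0 0 0 0")

```text
time: 25.47
ee_pos: [0.5419, -0.1508, 0.1022]
tcp_rot: [-180.0, 0.0, -168.1]
wrist_force: [0.1, 0.3, -0.5]
opening: 0.0639
```

Request:
play_rows(commands="0.75 0 0 10 0;0.75 0 0 25 0;0.75 0 0 50 0;0.75 0 0 80 0;0.75 0 0 110 0;0.75 0 0 130 0;0.75 0 0 130 0")

```text
time: 26.05
ee_pos: [0.543, -0.1511, 0.238]
tcp_rot: [-179.8, 0.4, -168.1]
wrist_force: [1.2, 0.6, 1.1]
opening: 0.0639
```

Request:
play_rows(commands="0.75 0 30 0 0;0.75 -20 70 0 0;0.75 -40 110 0 0;0.75 -60 150 0 0;0.75 -80 190 0 0;0.75 -100 230 0 0;0.75 -120 260 0 0;0.75 -120 260 0 0;0.75 -120 260 0 0")

```text
time: 26.8
ee_pos: [0.4206, 0.1112, 0.2329]
tcp_rot: [180.0, 0.1, -167.8]
wrist_force: [0.0, -0.9, 0.3]
opening: 0.0641
```

Run:
```python
from h import *
o=get_obs();print(o['time'],o['ee_pos'],o['tcp_rot'],o['wrist_force'],o['opening'])
s=camera('side');t=camera('top')
cv2.imwrite('pics/top11.png',t[:,:,::-1]);cv2.imwrite('pics/side11.png',s[:,:,::-1])
a=cv2.resize(s[210:290,240:320][:,:,::-1],None,fx=5,fy=5,interpolation=cv2.INTER_CUBIC)
b=cv2.resize(t[185:265,290:370][:,:,::-1],None,fx=5,fy=5,interpolation=cv2.INTER_CUBIC)
cv2.imwrite('pics/f11.png',cv2.convertScaleAbs(np.hstack([a,b]),alpha=1.4))
```

```text
26.8 [0.42059426 0.11118585 0.23289797] [ 1.79983178e+02  5.58286387e-02 -1.67846704e+02] [ 0.00117096 -0.92859378  0.28528152] 0.06408961036249594
```

View pics/f11.png

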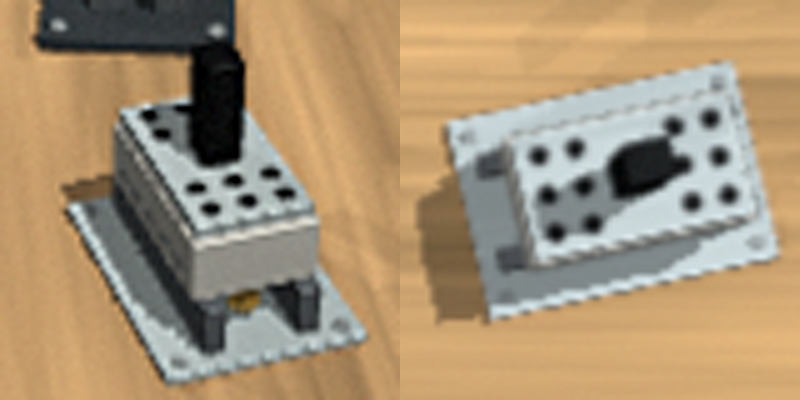

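View pics/top11.png

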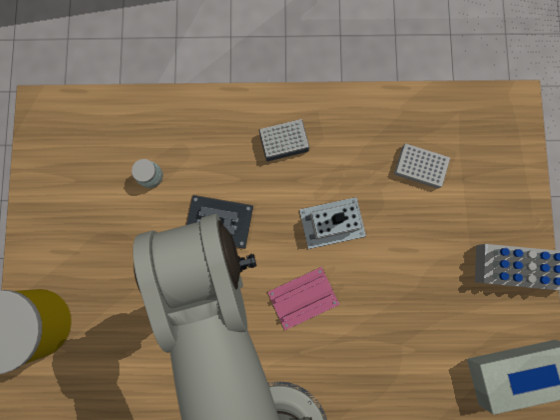

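Run:
```python
from h import *
def f(L,z):
    P=np.array([plane('top',(u-400+.5)/5-.5+290,(v+.5)/5-.5+185,z) for u,v in L]);c=P.mean(0)
    d=P[0]-P[1]+P[3]-P[2];return c,np.degrees(np.arctan2(-d[0],d[1])),np.linalg.norm(d)/2,np.linalg.norm(P[0]-P[3])
m=f([(507,142),(732,93),(758,212),(536,265)],.079);s=f([(466,137),(717,83),(757,243),(505,296)],.006)
print(m,s); y=np.radians(12);e=m[0]-s[0];print('x off',e[0]*np.cos(y)+e[1]*np.sin(y),'y off',-e[0]*np.sin(y)+e[1]*np.cos(y))
```

```text
(array([ 0.54220452, -0.15205508,  0.079     ]), np.float64(12.470861747486172), np.float64(0.11732852292467487), np.float64(0.06454733906124532)) (array([ 0.5442716, -0.1494939,  0.006    ]), np.float64(11.629037008320713), np.float64(0.1398381315610319), np.float64(0.08886722813315255))
x off -0.002554413213484006 y off -0.0020754435477590536
```

```bash
python3 -c "
from workcell import *
print(job_done())"
```

```text
the job is handed in; nothing more can be done
None
```

I rocked the module free with alternating handle pushes (-y end, +y end, -y end, +y end), then lifted it out and let go of it on the grey stand. The job is handed in at about 27 s. The hand-in reported no verdict.

- **Rocking:** pushes read up to about 16 N, and the greatest lean I estimated was about 7°. Two -y pushes, one on each step, stopped short of the catch and that end fell back. I repeated each 1–2 mm farther, and both held.
- **Both ends loose:** for the last +y step the picture was unclear, so I relied on a touch test, which showed the module standing upright. The gripper then carried only about 5 N, the module's own weight, before I lifted it straight up.
- **Placing:** the last pictures show it upright and lengthwise on both rails, with the visible blade hanging between them and the arm clear.
- **Centring:** the raw top-view offset was about 2.5 mm across the rails and 2 mm along them. The same camera showed a similar offset while the module was in the dock, so about 1 mm is probably real. The module's yaw read 0.8° off the stand's, which is about what my corner readings can resolve.
- **Disagreement:** the two cameras differed by about 4 mm on the stand's position along its rails. I set the module down between the two values.
- **Bystanders:** the tip box, jar and plates look unmoved in the last top view. I compared them only by eye.

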